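# Line up culture flasks by size for taring

### The arm

A 6-joint arm with a two-finger parallel gripper is mounted at the origin on the work surface. World frame = base frame: x ahead of the robot, y to its left, z up, the work surface at z = 0. Lengths are in m, angles in rad, forces in N, time in s.
With the tool pointing down it reaches from about 0.325 to 0.85 m from the base axis. Payload 15.5 kg.
Tool frame: the origin (TCP) lies on the centre line of the jaws, within the pads' length; the fingertips stand 25 mm ahead of it and the grasp point (between the pads) lies 6 mm ahead of it; z points along the fingers, y is the direction in which the jaws open and shut (so a half turn about z gives the same grasp; the last joint's range is limited). The gripper opens to 91 mm and grips with 3 to 60 N. Pads are 32 mm wide; open, the fingers measure 118 mm over their backs; the gripper's body (76 mm by 178 mm) begins 60 mm behind the grasp point.
Start: joints at [-1.264, 0.494, 1.345, -0, 1.302, -0.096], TCP at [0.245, -0.575, 0.214] pointing down, gripper open.
Joint ranges: [-2.91, 2.91], [-0.82, 2.16], [0.22, 2.67], [-1.22, 4.37], [0.12, 2.79], [-3.08, 3.08]. Speed limits (rad/s): [1.89, 1.89, 2.57, 3.01, 3.01, 3.01].

### API

Orientations are given as a rotation vector (axis times angle).
In Python, from plant import robot, vision, sign_off gives the robot as it stands.
- The arm moves only by the tool play_rows, never from a script. Its argument "deltas" is text: rows parted by semicolons, each of 7 numbers parted by spaces: the shift along the tool's x, y, z as a fraction of full scale, then the turn, a rotation vector about the tool's x, y, z as a fraction of full scale, then the closure, from -1 (fully open) to 1 (shut). In form: dx dy dz wx wy wz claw; .... A call has 1 to 20 rows; each row is the pose to reach, as a shift and turn from the pose commanded when the call began, along the tool's axes at that moment, turning the shorter way round; what a row does not reach only later rows make up. Full scale, the value 1, is 40 cm for a shift and 360 degrees for a turn. A row lasts 1/10 s, in which the tool goes at most 50 mm and 8.59 degrees, less where a joint would pass 70% of its speed; a pose out of reach is approached as far as the arm can. A call with a number of a shift or a turn outside -1 to 1 is refused whole. A call with a gripper value outside its range is refused whole. The fingers move at their own pace and stop on an object; "squeeze" is the grip in N (left out, the last holds). Time passes only in rows, so rows that repeat a pose let the fingers close. It gives the time, the measured TCP pose, the force and the opening at its end, in the units of the state.
- robot.get_obs(): the state, without advancing time (a new reading comes with each control period).
- vision.get_image(name): name is "scene" or "top"; returns a dict with "pixels" (384x512x3 uint8, red, green, blue), "intrinsics" (3x3 intrinsics, pixels), "extrinsics" (4x4, takes a point from world to camera coordinates). Camera axes: x right, y down, z forward; pixel columns grow to the right and rows downward; lengths in m; the calibration is good to about 2 mm. A picture is of the moment at which its call begins. There is no depth.
- sign_off(): hands the job in, once; it reports no verdict.
The state is a dict: "t": time; "qpos": joint angles; "dq": joint speeds; "tau": joint torques, N m; "ee_pos": TCP position; "ee_rot": TCP orientation; "contact_force": force on the tool from outside, world axes, zero at the start; "ft_torque": the same for the moment, N m; "finger_gap": opening from 0.0 (shut) to 1.0 (fully open).
Only numpy, scipy, OpenCV 4.12 (cv2) and the standard library are available. Lean on these libraries where they do the work, as an engineer would, in place of code of your own. Each camera call takes 0.05 s, during which the arm holds its last target. There are 200 camera calls.

### The job

Set the four capped flasks out for taring on the balance: one upright in the middle of each cork mat, in order of size along the row, the smallest on the mat nearest the balance and the largest on the mat farthest from it. Do not tip any flask over on the way, leave the glass beaker standing where it is, and let go of everything at the end.

Things in the scene. Friction and masses are not known exactly. Their poses are not given: they have to be found in the camera images.
- flask_50: Smallest of four milky-white conical plastic flasks with blue screw caps: 50 mL, 85 mm tall over the cap, base diameter 51 mm, cap diameter 33 mm, cap height 22 mm (grip the cap from above; under it a 12 mm neck narrower than the cap, then the cone), about 35 g, empty. Origin: centre of its underside; z up; yaw does not matter. Starts upright on the bench, loose.
- flask_125: Second smallest of four milky-white conical plastic flasks with blue screw caps: 125 mL, 110 mm tall over the cap, base diameter 67 mm, cap diameter 40 mm, cap height 24 mm (grip the cap from above; under it a 12 mm neck narrower than the cap, then the cone), about 60 g, empty. Origin: centre of its underside; z up; yaw does not matter. Starts upright on the bench, loose.
- flask_250: Second largest of four milky-white conical plastic flasks with blue screw caps: 250 mL, 140 mm tall over the cap, base diameter 85 mm, cap diameter 45 mm, cap height 26 mm (grip the cap from above; under it a 12 mm neck narrower than the cap, then the cone), about 100 g, empty. Origin: centre of its underside; z up; yaw does not matter. Starts upright on the bench, loose.
- flask_500: Largest of four milky-white conical plastic flasks with blue screw caps: 500 mL, 175 mm tall over the cap, base diameter 100 mm, cap diameter 50 mm, cap height 28 mm (grip the cap from above; under it a 12 mm neck narrower than the cap, then the cone), about 160 g, empty. Origin: centre of its underside; z up; yaw does not matter. Starts upright on the bench, loose.
- mat_a: One of four identical round cork mats, 110 mm across, 4 mm thick, fixed on the bench in one row, neighbours about 135 mm apart, between two green tape lines. Origin: centre of its underside, on the bench; z up; y axis along the row, to the robot's left. Which name lies where in the row changes.
- mat_b: One of four identical round cork mats, 110 mm across, 4 mm thick, fixed on the bench in one row, neighbours about 135 mm apart, between two green tape lines. Origin: centre of its underside, on the bench; z up; y axis along the row, to the robot's left. Which name lies where in the row changes.
- mat_c: One of four identical round cork mats, 110 mm across, 4 mm thick, fixed on the bench in one row, neighbours about 135 mm apart, between two green tape lines. Origin: centre of its underside, on the bench; z up; y axis along the row, to the robot's left. Which name lies where in the row changes.
- mat_d: One of four identical round cork mats, 110 mm across, 4 mm thick, fixed on the bench in one row, neighbours about 135 mm apart, between two green tape lines. Origin: centre of its underside, on the bench; z up; y axis along the row, to the robot's left. Which name lies where in the row changes.
- balance: White top-loading balance with a square steel pan, keys and display towards the robot; 310 mm (x) by 200 mm (y), 83 mm high, fixed. Origin: on the bench under the middle of the display, 67 mm behind its front edge. It stands beyond one end of the row of mats, at the robot's left (y > 0) or right (y < 0); at the other end is a white-topped stirrer with two knobs.
- beaker: Open clear glass beaker, 72 mm across the rim, 95 mm tall, loose and empty, standing on the bench among the flasks at the start. Origin: centre of its underside; z up. It is to stay where it is.
Mind the look-alikes: they are no part of the job. What is shaped like the flask_250 but green is not meant.

How it is judged:
By the outcome, as a careful person would: the job done as asked, in the order asked, and still so for the second after the job is handed in, with the robot touching nothing.
It also fails if it takes over 99 s, if anything falls off the work surface, if the arm or the gripper's body presses on something with over 40 N, if the wrist force passes 120 N, or if a joint passes its speed limit or range.

## Working session

There is one attempt and no reset: what is moved stays moved. The work goes in short steps, Python scripts to look and compute and a tool call to move; the robot and the scene stay as the last step left them, time stands still between calls to the robot, and variables do not carry over. Pictures are saved under pics/ and viewed, about 12 in all and at most 16, crops included, and the job is handed in when it is done.

Besides the shell and the picture viewer there is one more tool, called after "Emit:" as name(argument=value, ...) on one line, values as JSON. play_rows: Moves the arm, as the interface text tells. Its arguments: {"type":"object","properties":{"deltas":{"type":"string"},"squeeze":{"type":"number"}},"required":["deltas"]}

```bash
ls; mkdir -p pics; cat > h.py <<'E'
import numpy as np, cv2
from plant import robot, vision, sign_off
from scipy.spatial.transform import Rotation as R
def cam(n):
    d=vision.get_image(n); return d["pixels"],np.array(d["intrinsics"]),np.array(d["extrinsics"])
def ray(K,E,u,v,z):
    d=E[:3,:3].T@np.linalg.inv(K)@[u,v,1]; c=-E[:3,:3].T@E[:3,3]
    return c+d*(z-c[2])/d[2]
def proj(K,E,p):
    q=K@(E[:3,:3]@p+E[:3,3]); return q[:2]/q[2]
def save(im,n): cv2.imwrite("pics/"+n,im[...,::-1])
E
python3 - <<'E'
from h import *
for n in("top","scene"):
    im,K,E=cam(n); save(im,n+"0.png"); np.savez(n+"0.npz",im=im,K=K,E=E)
    print(n,K,(-E[:3,:3].T@E[:3,3]).round(3),E[:3,:3].round(3))
print(robot.get_obs())
E
```

```text
pics
top [[441.83593157   0.         255.50531958]
 [  0.         441.83593157 193.38431369]
 [  0.           0.           1.        ]] [0.113 0.003 1.571] [[ 0.01  -1.     0.001]
 [-0.981 -0.01  -0.193]
 [ 0.193  0.001 -0.981]]
scene [[390.45142147   0.         249.3742296 ]
 [  0.         390.45142147 205.74097223]
 [  0.           0.           1.        ]] [ 1.113 -0.454  0.818] [[ 0.538  0.843 -0.006]
 [ 0.58  -0.375 -0.723]
 [-0.612  0.385 -0.691]]
{'t': 0.1, 'qpos': array([-1.26350392e+00,  4.94127975e-01,  1.34604559e+00,  1.40007722e-05,
        1.30251596e+00, -9.55115634e-02]), 'dq': array([-6.40442098e-04, -1.50736602e-03, -3.11019599e-03,  3.12402665e-04,
       -1.30689618e-03, -8.60991746e-05]), 'tau': array([ 4.60176743e-04, -8.80240345e+01, -3.82544482e+01,  7.07102101e-02,
        4.82745690e-02, -2.88610454e-05]), 'ee_pos': array([ 0.24489857, -0.57465744,  0.21380158]), 'ee_rot': array([-3.07702299e+00, -6.28229969e-01,  1.60964610e-04]), 'contact_force': array([ 0.68083648, -0.11922036,  0.71481623]), 'ft_torque': array([-0.00741991, -0.05156849,  0.00561575]), 'finger_gap': 0.9979669604511044}
```

View pics/top0.png

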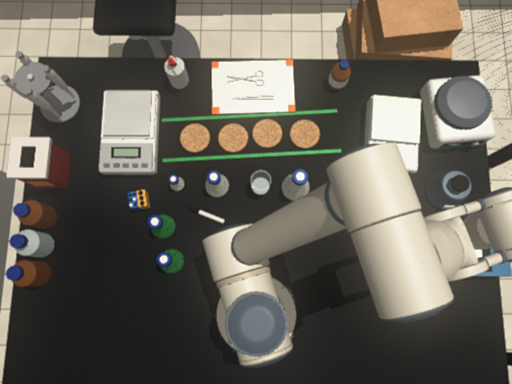

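View pics/scene0.png

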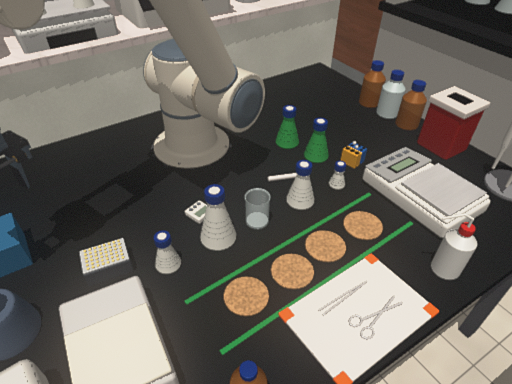

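Candidate pixels (scene / top):
- White flasks: scene (166,252), (216,220), (301,185), (338,176); top (215,182), (176,182), (298,180), with the fourth hidden under the arm.
- Look-alikes: green flasks at scene (288,127), (319,140); blue-capped reagent bottles at scene (375,85), (392,95), (411,105), (248,375).

The balance is at +y. Next I'll measure caps and mats.

```bash
python3 - <<'E'
from h import *
for n in("top","scene"):
    d=np.load(n+"0.npz"); im,K,E=d["im"],d["K"],d["E"]
    hsv=cv2.cvtColor(im,cv2.COLOR_RGB2HSV)
    for name,lo,hi,a0 in(("blue",(108,120,50),(128,255,255),15),("cork",(5,70,90),(22,190,255),300)):
        m=cv2.inRange(hsv,lo,hi)
        if name=="cork": m=cv2.morphologyEx(m,cv2.MORPH_CLOSE,np.ones((5,5)))
        k,l,s,c=cv2.connectedComponentsWithStats(m)
        for i in range(1,k):
            if s[i,4]<a0: continue
            if name=="cork":
                cn=max(cv2.findContours((l==i).astype(np.uint8),0,1)[0],key=cv2.contourArea)
                print(n,name,c[i].round(1),s[i,4],ray(K,E,*c[i],.004).round(4), 'ell',ray(K,E,*cv2.fitEllipse(cn)[0],.004).round(4) if len(cn)>5 else '')
            else:
                print(n,name,c[i].round(1),s[i],*[ (h,ray(K,E,*c[i],h-ch/2)[:2].round(3)) for h,ch in((.085,.022),(.11,.024),(.14,.026),(.175,.028))])
d=np.load("scene0.npz"); save(cv2.resize(d["im"][110:330,140:370],None,fx=2.6,fy=2.6,interpolation=2),"crop.png")
E
```

```text
top blue [343.9  63.5] [340  60   9   8  56] (0.085, array([ 0.896, -0.315])) (0.11, array([ 0.883, -0.31 ])) (0.14, array([ 0.868, -0.304])) (0.175, array([ 0.851, -0.297]))
top blue [299.4 176.4] [293 169  15  15  77] (0.085, array([ 0.469, -0.148])) (0.11, array([ 0.464, -0.146])) (0.14, array([ 0.457, -0.143])) (0.175, array([ 0.449, -0.139]))
top blue [213.4 177. ] [207 170  13  14  68] (0.085, array([0.464, 0.151])) (0.11, array([0.458, 0.149])) (0.14, array([0.451, 0.146])) (0.175, array([0.443, 0.142]))
top blue [173.3 178.9] [168 174  10  10  31] (0.085, array([0.456, 0.29 ])) (0.11, array([0.45 , 0.286])) (0.14, array([0.444, 0.28 ])) (0.175, array([0.436, 0.274]))
top blue [131.4 194.6] [128 191   8   9  35] (0.085, array([0.399, 0.432])) (0.11, array([0.394, 0.425])) (0.14, array([0.389, 0.417])) (0.175, array([0.382, 0.407]))
top blue [ 20.3 209.4] [ 14 203  13  13 130] (0.085, array([0.343, 0.809])) (0.11, array([0.34 , 0.796])) (0.14, array([0.335, 0.781])) (0.175, array([0.33 , 0.762]))
top blue [134.3 206.7] [129 203  11   7  29] (0.085, array([0.357, 0.42 ])) (0.11,
[... 2980 characters left out ...]
085, array([ 0.836, -0.287])) (0.11, array([ 0.845, -0.292])) (0.14, array([ 0.856, -0.299])) (0.175, array([ 0.869, -0.306]))
scene cork [359.8  50.8] 2239 [-0.2726  1.096   0.004 ] ell [-0.2598  1.076   0.004 ]
scene cork [412.8 108.3] 699 [0.2687 0.8658 0.004 ] ell [0.2676 0.8676 0.004 ]
scene cork [350.9 156.4] 327 [0.374  0.4281 0.004 ] ell [0.3741 0.4283 0.004 ]
scene cork [362.7 225. ] 907 [0.6351 0.2289 0.004 ] ell [0.6352 0.2289 0.004 ]
scene cork [307.2 259.3] 2311 [0.6467 0.0177 0.004 ] ell [0.6471 0.0161 0.004 ]
scene cork [103.2 253.9] 723 [ 0.3363 -0.4302  0.004 ] ell [ 0.3367 -0.4303  0.004 ]
scene cork [245.8 295.8] 1443 [ 0.6541 -0.1783  0.004 ] ell [ 0.6541 -0.1783  0.004 ]
```

View pics/crop.png

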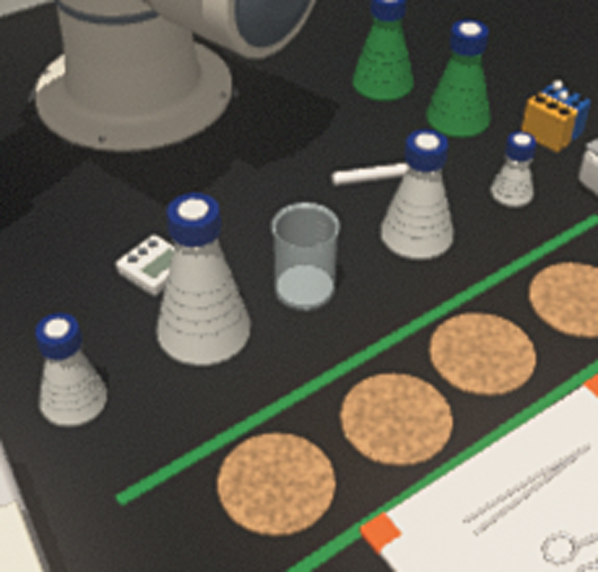

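```bash
cat >> h.py <<'E'
def to(p,rz=0.):
    "deltas (row units) to world target with tool x along world x"
    o=robot.get_obs(); r=R.from_rotvec(o["ee_rot"])
    w=(r.inv()*R.from_matrix(np.diag([1.,-1,-1]))).as_rotvec()/(2*np.pi)
    print("t",round(o["t"],2),"pos",o["ee_pos"].round(4),"d",(r.inv().apply(np.array(p)-o["ee_pos"])/.4).round(4),"w",w.round(4),"gap",round(o["finger_gap"],3),"F",np.round(o["contact_force"],1))
def mats():
    for n in("top","scene"):
        d=np.load(n+"0.npz"); im,K,E=d["im"],d["K"],d["E"]
        m=cv2.inRange(cv2.cvtColor(im,cv2.COLOR_RGB2HSV),(5,70,90),(22,190,255))
        m=cv2.morphologyEx(m,cv2.MORPH_CLOSE,np.ones((5,5))); m=cv2.morphologyEx(m,cv2.MORPH_OPEN,cv2.getStructuringElement(2,(15,15)))
        k,l,s,c=cv2.connectedComponentsWithStats(m)
        for i in range(1,k):
            p=ray(K,E,*c[i],.004)
            if .5<p[0]<.8 and abs(p[1])<.4: print(n,c[i].round(1),s[i,4],p.round(4))
E
python3 - <<'E'
from h import *
mats(); to([.46,-.298,.22])
E
```

```text
top [266.7 132.6] 724 [ 0.6517 -0.0354  0.004 ]
top [304.5 133.3] 714 [ 0.6505 -0.1758  0.004 ]
top [194.5 137.3] 712 [0.6308 0.2322 0.004 ]
top [232.8 137.2] 724 [0.6326 0.0901 0.004 ]
scene [362.7 225. ] 906 [0.6352 0.2289 0.004 ]
scene [324.9 245.8] 1050 [0.6364 0.0871 0.004 ]
scene [292.1 270.8] 1232 [ 0.655  -0.0383  0.004 ]
scene [245.8 295.8] 1439 [ 0.6541 -0.1783  0.004 ]
t 0.1 pos [ 0.2449 -0.5747  0.2138] d [ 0.7658 -0.4255 -0.0149] w [-0.0002  0.      0.0641] gap 0.998 F [ 0.7 -0.1  0.7]
```

Emit:
play_rows(deltas="0.1 -0.05 -0.015 0 0 0.01 -1;0.2 -0.11 -0.015 0 0 0.02 -1;0.3 -0.17 -0.015 0 0 0.03 -1;0.4 -0.22 -0.015 0 0 0.04 -1;0.5 -0.28 -0.015 0 0 0.05 -1;0.6 -0.33 -0.015 0 0 0.064 -1;0.68 -0.38 -0.015 0 0 0.064 -1;0.73 -0.41 -0.015 0 0 0.064 -1;0.766 -0.426 -0.015 0 0 0.064 -1;0.766 -0.426 -0.015 0 0 0.064 -1;0.766 -0.426 -0.015 0 0 0.064 -1;0.766 -0.426 -0.015 0 0 0.064 -1;0.766 -0.426 -0.015 0 0 0.064 -1", squeeze=20)

```text
t: 1.4
ee_pos: [0.4595, -0.2989, 0.2202]
ee_rot: [3.142, -0.001, -0.0]
contact_force: [0.3, 0.1, -0.6]
finger_gap: 0.998
```

```bash
python3 - <<'E'
from h import *
to([.46,-.298,.105])
im,K,E=cam("scene"); im2,_,_=cam("top"); save(np.hstack([cv2.resize(im[150:290,80:240],None,fx=2.4,fy=2.4),cv2.resize(im2[90:230,240:400],None,fx=2.4,fy=2.4)]),"a1.png")
E
```

```text
t 1.4 pos [ 0.4595 -0.2989  0.2202] d [ 0.0012 -0.0024  0.2881] w [ 0.      0.     -0.0001] gap 0.998 F [ 0.3  0.1 -0.6]
```

View pics/a1.png

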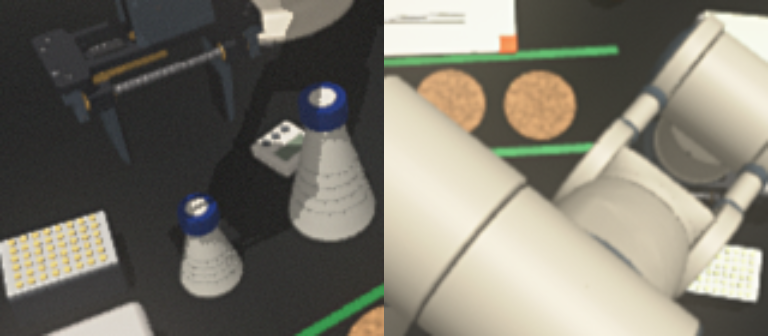

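The crop shows the open jaws (fingertips at about (125,160) and (230,120)) above and behind the flask_125 cap at (198,213), consistent with the measured offset. Descending.

Emit:
play_rows(deltas="0 0 0.05 0 0 0 -1;0 0 0.1 0 0 0 -1;0 0 0.15 0 0 0 -1;0 0 0.2 0 0 0 -1;0 -0.002 0.24 0 0 0 -1;0 -0.002 0.27 0 0 0 -1;0 -0.002 0.288 0 0 0 -1;0 -0.002 0.288 0 0 0 -1;0 -0.002 0.288 0 0 0 -1;0 -0.002 0.288 0 0 0 1;0 -0.002 0.288 0 0 0 1;0 -0.002 0.288 0 0 0 1;0 -0.002 0.288 0 0 0 1;0 -0.002 0.288 0 0 0 1;0 -0.002 0.288 0 0 0 1;0 -0.002 0.288 0 0 0 1;0 -0.002 0.288 0 0 0 1", squeeze=20)

```text
t: 3.2
ee_pos: [0.4601, -0.2973, 0.1051]
ee_rot: [-3.141, -0.001, 0.0]
contact_force: [0.4, 0.4, 0.2]
finger_gap: 0.424
```

```bash
python3 - <<'E'
from h import *
to([.46,-.298,.165])
im,K,E=cam("scene"); save(cv2.resize(im[130:300,70:270],None,fx=3,fy=3),"a2.png")
E
```

```text
t 3.2 pos [ 0.4601 -0.2973  0.1051] d [-0.0002  0.0018 -0.1498] w [-0.      0.      0.0001] gap 0.424 F [0.4 0.4 0.2]
```

View pics/a2.png

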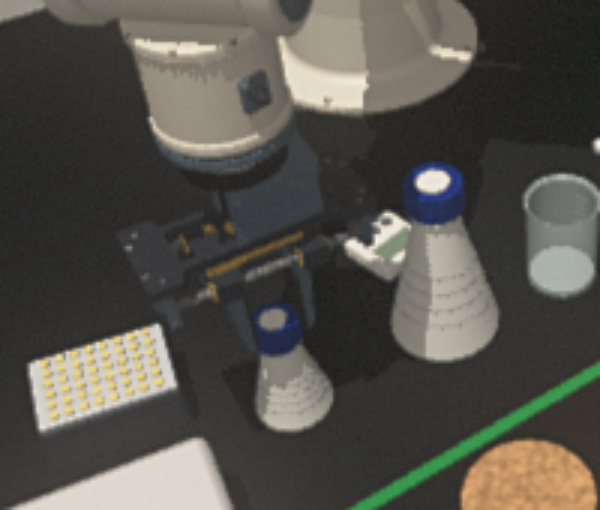

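Emit:
play_rows(deltas="0 0 -0.01 0 0 0 1;0 0 -0.03 0 0 0 1;0 0 -0.06 0 0 0 1;0 0 -0.1 0 0 0 1;0 0 -0.14 0 0 0 1;0 0 -0.17 0 0 0 1;0.02 0 -0.18 0 0 0 1;0.06 0 -0.18 0 0 0 1;0.12 0 -0.18 0 0 0 1;0.19 0 -0.18 0 0 0 1;0.26 0 -0.18 0 0 0 1;0.33 0 -0.18 0 0 0 1;0.38 -0.02 -0.18 0 0 0 1;0.41 -0.06 -0.18 0 0 0 1;0.43 -0.11 -0.18 0 0 0 1;0.436 -0.17 -0.18 0 0 0 1;0.436 -0.24 -0.18 0 0 0 1;0.436 -0.3 -0.18 0 0 0 1;0.436 -0.34 -0.18 0 0 0 1;0.436 -0.36 -0.18 0 0 0 1")

```text
t: 5.25
ee_pos: [0.6342, -0.1514, 0.1772]
ee_rot: [-3.141, -0.003, 0.001]
contact_force: [-0.1, -0.4, -1.2]
finger_gap: 0.425
```

```bash
python3 - <<'E'
from h import *
to([.6345,.0886,.112])
im,K,E=cam("scene"); save(cv2.resize(im[130:330,170:400],None,fx=2.6,fy=2.6),"a3.png")
E
```

```text
t 5.25 pos [ 0.6342 -0.1514  0.1772] d [ 0.0019 -0.6     0.1631] w [-0.      0.0001  0.0003] gap 0.425 F [-0.1 -0.4 -1.2]
```

View pics/a3.png

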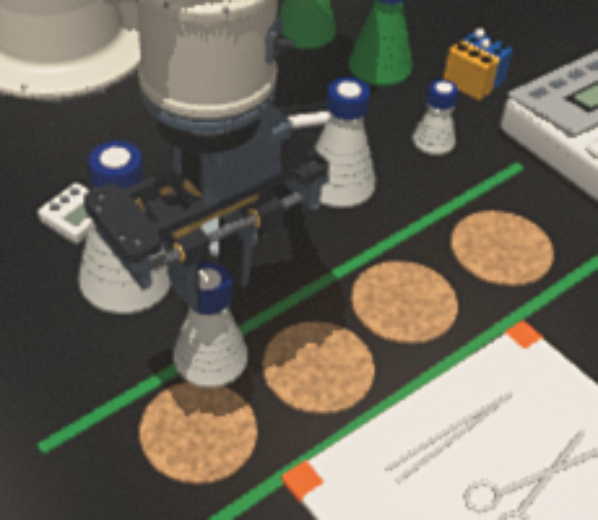

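Flask_125 hangs upright in the jaws (cap at (212,285) in the crop). Next I'll carry it to mat 2, stopping just above it.

Emit:
play_rows(deltas="0 -0.02 0 0 0 0 1;0 -0.06 0 0 0 0 1;0 -0.12 0 0 0 0 1;0 -0.19 0 0 0 0 1;0 -0.26 0 0 0 0 1;0 -0.33 0 0 0 0 1;0 -0.4 0 0 0 0 1;0 -0.46 0 0 0 0 1;0.002 -0.52 0 0 0 0 1;0.002 -0.56 0 0 0 0 1;0.002 -0.59 0.02 0 0 0 1;0.002 -0.6 0.05 0 0 0 1;0.002 -0.6 0.08 0 0 0 1;0.002 -0.6 0.11 0 0 0 1;0.002 -0.6 0.13 0 0 0 1;0.002 -0.6 0.14 0 0 0 1;0.002 -0.6 0.14 0 0 0 1;0.002 -0.6 0.14 0 0 0 1")

```text
t: 7.1
ee_pos: [0.6353, 0.0866, 0.1214]
ee_rot: [-3.142, -0.001, -0.001]
contact_force: [0.7, -0.2, -1.6]
finger_gap: 0.425
```

```bash
cat >> h.py <<'E'
def capchk(h,ch,zoff=0.,near=None):
    "cap centre estimate nearest 'near' from each view, upper cap at height h+zoff"
    for n in("top","scene"):
        im,K,E=cam(n); m=cv2.inRange(cv2.cvtColor(im,cv2.COLOR_RGB2HSV),(108,120,40),(128,255,255))
        k,l,s,c=cv2.connectedComponentsWithStats(m)
        q=[(np.linalg.norm(ray(K,E,*c[i],h+zoff-ch/2)[:2]-near),s[i,4],ray(K,E,*c[i],h+zoff-ch/2)[:2].round(4)) for i in range(1,k) if s[i,4]>14]
        print(n,[x for x in sorted(q,key=lambda x:x[0]) if x[0]<.03][:2])
E
python3 - <<'E'
from h import *
to([.6345,.0886,.109]); z=robot.get_obs()["ee_pos"][2]; capchk(.11,.024,z-.105,[.6345,.0886])
E
```

```text
t 7.1 pos [0.6353 0.0866 0.1214] d [-0.002  -0.005   0.0311] w [-0.     -0.0001  0.0001] gap 0.425 F [ 0.7 -0.2 -1.6]
top []
scene [(np.float64(0.009610161760082968), np.int32(28), array([0.6399, 0.0965]))]
```

Emit:
play_rows(deltas="-0.002 -0.004 0.012 0 0 0 1;-0.002 -0.004 0.022 0 0 0 1;-0.002 -0.004 0.028 0 0 0 1;-0.002 -0.004 0.03 0 0 0 1;-0.002 -0.004 0.03 0 0 0 1;-0.002 -0.004 0.03 0 0 0 0;-0.002 -0.004 0.03 0 0 0 -1;-0.002 -0.004 0.03 0 0 0 -1;-0.002 -0.004 0.03 0 0 0 -1;-0.002 -0.004 0.03 0 0 0 -1;-0.002 -0.004 0.03 0 0 0 -1;-0.002 -0.004 0.01 0 0 0 -1;-0.002 -0.004 -0.02 0 0 0 -1;-0.002 -0.004 -0.06 0 0 0 -1;-0.002 -0.004 -0.12 0 0 0 -1;-0.002 -0.004 -0.18 0 0 0 -1;-0.002 -0.004 -0.22 0 0 0 -1;-0.002 -0.004 -0.22 0 0 0 -1")

```text
t: 9.0
ee_pos: [0.6356, 0.0885, 0.2127]
ee_rot: [-3.141, -0.001, -0.008]
contact_force: [0.4, -0.2, -0.4]
finger_gap: 0.999
```

```bash
python3 - <<'E'
from h import *
to([.452,.144,.205]); capchk(.11,.024,.004,[.6345,.0886]); capchk(.14,.026,.0,[.452,.144])
E
```

```text
t 9.0 pos [0.6356 0.0885 0.2127] d [-0.4591 -0.1391  0.0169] w [-0.     -0.0008  0.0001] gap 0.999 F [ 0.4 -0.2 -0.4]
top []
scene [(np.float64(0.008403167964273806), np.int32(60), array([0.6422, 0.092 ])), (np.float64(0.02752317387944424), np.int32(17), array([0.61  , 0.1011]))]
top []
scene [(np.float64(0.010658654972011522), np.int32(101), array([0.4543, 0.1336]))]
```

Emit:
play_rows(deltas="-0.03 -0.01 0 0 0 0 -1;-0.1 -0.03 0 0 0 0 -1;-0.18 -0.05 0 0 0 0 -1;-0.26 -0.08 0 0 0 0 -1;-0.34 -0.1 0 0 0 0 -1;-0.4 -0.12 0 0 0 0 -1;-0.44 -0.13 0 0 0 0 -1;-0.459 -0.139 0 0 0 0 -1;-0.459 -0.139 0 0 0 0 -1;-0.459 -0.139 0 0 0 0 -1")

```text
t: 10.2
ee_pos: [0.4511, 0.1439, 0.2091]
ee_rot: [3.142, 0.001, 0.001]
contact_force: [0.1, 0.1, -0.1]
finger_gap: 0.996
```

```bash
python3 - <<'E'
from h import *
to([.452,.144,.134])
im,K,E=cam("scene"); save(cv2.resize(im[80:280,230:460],None,fx=2.6,fy=2.6),"a4.png"); np.savez("s1.npz",im=im,K=K,E=E)
E
```

```text
t 10.2 pos [0.4511 0.1439 0.2091] d [ 0.0022 -0.0003  0.1877] w [ 0.     -0.0001  0.0001] gap 0.996 F [ 0.1  0.1 -0.1]
```

View pics/a4.png

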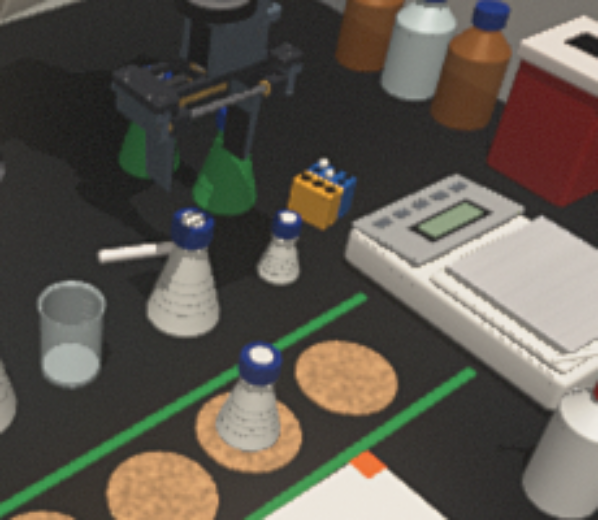

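Flask_125 stands upright, central on mat 2 (base at about (250,430)), and the open jaws straddle the 250 mL cap at (193,228). Descending.

```bash
python3 - <<'E'
from h import *
capchk(.11,.024,.004,[.6345,.0886]); capchk(.14,.026,.0,[.452,.144])
E
```

```text
top []
scene [(np.float64(0.004591573189485582), np.int32(93), array([0.6309, 0.0915]))]
top []
scene [(np.float64(0.0028230935305772068), np.int32(144), array([0.4547, 0.1433]))]
```

Emit:
play_rows(deltas="0.002 0 0.03 0 0 0 -1;0.002 0 0.07 0 0 0 -1;0.002 0 0.11 0 0 0 -1;0.002 0 0.14 0 0 0 -1;0.002 0 0.17 0 0 0 -1;0.002 0 0.188 0 0 0 -1;0.002 0 0.188 0 0 0 -1;0.002 0 0.188 0 0 0 -1;0.002 0 0.188 0 0 0 1;0.002 0 0.188 0 0 0 1;0.002 0 0.188 0 0 0 1;0.002 0 0.188 0 0 0 1;0.002 0 0.188 0 0 0 1;0.002 0 0.188 0 0 0 1;0.002 0 0.188 0 0 0 1;0.002 0 0.188 0 0 0 1")

```text
t: 12.05
ee_pos: [0.4514, 0.1439, 0.1339]
ee_rot: [-3.142, -0.001, -0.0]
contact_force: [-0.9, 0.3, 0.9]
finger_gap: 0.484
```

```bash
python3 - <<'E'
from h import *
to([.653,-.037,.20])
E
```

```text
t 12.05 pos [0.4514 0.1439 0.1339] d [ 0.5036  0.4526 -0.1651] w [-0.     -0.      0.0001] gap 0.484 F [-0.9  0.3  0.9]
```

Emit:
play_rows(deltas="0 0 -0.01 0 0 0 1;0 0 -0.04 0 0 0 1;0 0 -0.08 0 0 0 1;0 0 -0.12 0 0 0 1;0 0 -0.16 0 0 0 1;0 0 -0.2 0 0 0 1;0.02 0.018 -0.215 0 0 0 1;0.06 0.054 -0.215 0 0 0 1;0.11 0.1 -0.215 0 0 0 1;0.16 0.144 -0.215 0 0 0 1;0.21 0.19 -0.215 0 0 0 1;0.26 0.235 -0.215 0 0 0 1;0.31 0.28 -0.215 0 0 0 1;0.36 0.325 -0.215 0 0 0 1;0.41 0.37 -0.215 0 0 0 1;0.45 0.405 -0.215 0 0 0 1;0.48 0.43 -0.215 0 0 0 1;0.504 0.453 -0.215 0 0 0 1;0.504 0.453 -0.19 0 0 0 1;0.504 0.453 -0.16 0 0 0 1")

```text
t: 14.05
ee_pos: [0.6528, -0.0372, 0.1969]
ee_rot: [-3.141, -0.001, 0.0]
contact_force: [-0.7, 0.4, -1.0]
finger_gap: 0.487
```

```bash
python3 - <<'E'
from h import *
to([.653,-.037,.138])
E
```

```text
t 14.05 pos [ 0.6528 -0.0372  0.1969] d [ 0.0005 -0.0005  0.1473] w [-0.      0.      0.0001] gap 0.487 F [-0.7  0.4 -1. ]
```

Emit:
play_rows(deltas="0 0 0.03 0 0 0 1;0 0 0.06 0 0 0 1;0 0 0.09 0 0 0 1;0 0 0.115 0 0 0 1;0 0 0.135 0 0 0 1;0 0 0.145 0 0 0 1;0 0 0.149 0 0 0 1;0 0 0.149 0 0 0 1;0 0 0.149 0 0 0 0;0 0 0.149 0 0 0 -1;0 0 0.149 0 0 0 -1;0 0 0.149 0 0 0 -1;0 0 0.149 0 0 0 -1;0 0 0.149 0 0 0 -1;0 0 0.13 0 0 0 -1;0 0 0.09 0 0 0 -1;0 0 0.05 0 0 0 -1;0 0 0.01 0 0 0 -1;0 0 -0.02 0 0 0 -1;0 0 -0.02 0 0 0 -1")

```text
t: 16.05
ee_pos: [0.654, -0.0373, 0.2079]
ee_rot: [3.141, 0.001, 0.005]
contact_force: [0.8, 0.2, -0.6]
finger_gap: 0.998
```

```bash
python3 - <<'E'
from h import *
to([.457,.288,.15])
E
```

```text
t 16.05 pos [ 0.654  -0.0373  0.2079] d [-0.4925 -0.8137  0.143 ] w [ 0.0001 -0.0005  0.0001] gap 0.998 F [ 0.8  0.2 -0.6]
```

Emit:
play_rows(deltas="-0.03 -0.05 0 0 0 0 -1;-0.09 -0.15 0 0 0 0 -1;-0.15 -0.25 0 0 0 0 -1;-0.21 -0.35 0 0 0 0 -1;-0.27 -0.45 0 0 0 0 -1;-0.33 -0.55 0 0 0 0 -1;-0.39 -0.65 0 0 0 0 -1;-0.44 -0.73 0 0 0 0 -1;-0.475 -0.78 0.03 0 0 0 -1;-0.492 -0.813 0.08 0 0 0 -1;-0.492 -0.813 0.13 0 0 0 -1;-0.492 -0.813 0.14 0 0 0 -1;-0.492 -0.813 0.14 0 0 0 -1;-0.492 -0.813 0.14 0 0 0 -1")

```text
t: 17.45
ee_pos: [0.4566, 0.2877, 0.1505]
ee_rot: [-3.141, -0.0, -0.001]
contact_force: [0.3, -0.6, -0.4]
finger_gap: 0.999
```

```bash
python3 - <<'E'
from h import *
to([.457,.288,.081]); capchk(.085,.022,0,[.457,.288]); capchk(.14,.026,.004,[.653,-.037]);capchk(.11,.024,.004,[.634,.089])
im,K,E=cam("scene"); save(cv2.resize(im[80:310,170:440],None,fx=2.6,fy=2.6),"a5.png")
E
```

```text
t 17.45 pos [0.4566 0.2877 0.1505] d [ 0.0008 -0.0006  0.1738] w [-0.     -0.0001  0.    ] gap 0.999 F [ 0.3 -0.6 -0.4]
top []
scene [(np.float64(0.0015780264125412826), np.int32(73), array([0.4577, 0.2866]))]
top []
scene [(np.float64(0.00414352476513157), np.int32(148), array([ 0.6505, -0.0337]))]
top []
scene [(np.float64(0.0015388409397949288), np.int32(114), array([0.6325, 0.0889]))]
```

View pics/a5.png

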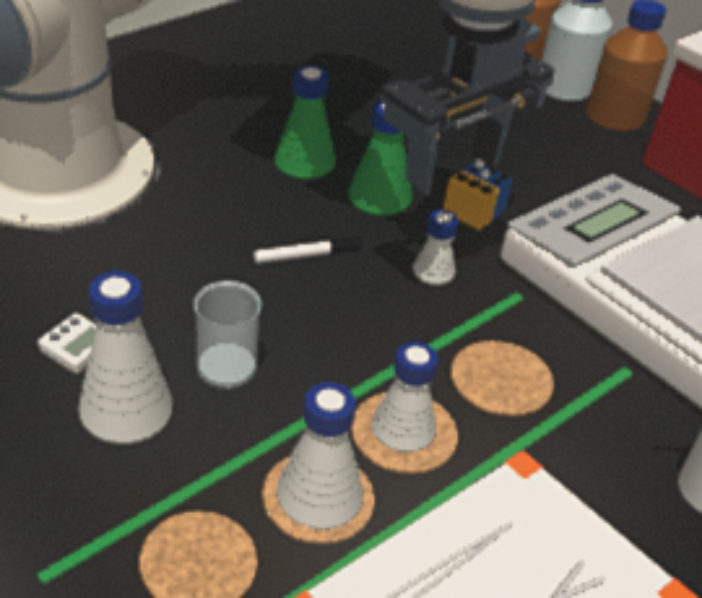

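Flasks 125 and 250 stand on mats 2 and 3. The balance corner is close to the 50 mL flask, so I'll descend with the jaws only part open.

Emit:
play_rows(deltas="0 0 0 0 0 0 -0.25;0 0 0 0 0 0 -0.25;0 0 0 0 0 0 -0.25;0 0 0.03 0 0 0 -0.25;0 0 0.06 0 0 0 -0.25;0 0 0.1 0 0 0 -0.25;0 0 0.13 0 0 0 -0.25;0 0 0.16 0 0 0 -0.25;0 0 0.174 0 0 0 -0.25;0 0 0.174 0 0 0 -0.25;0 0 0.174 0 0 0 -0.25;0 0 0.174 0 0 0 1;0 0 0.174 0 0 0 1;0 0 0.174 0 0 0 1;0 0 0.174 0 0 0 1;0 0 0.174 0 0 0 1;0 0 0.174 0 0 0 1;0 0 0.174 0 0 0 1")

```text
t: 19.6
ee_pos: [0.4563, 0.288, 0.0805]
ee_rot: [-3.141, -0.001, -0.001]
contact_force: [0.9, 0.6, 4.4]
finger_gap: 0.35
```

```bash
python3 - <<'E'
from h import *
to([.633,.2305,.145])
E
```

```text
t 19.6 pos [0.4563 0.288  0.0805] d [ 0.4418  0.144  -0.1612] w [-0.     -0.0001  0.0001] gap 0.35 F [0.9 0.6 4.4]
```

Emit:
play_rows(deltas="0 0 -0.01 0 0 0 1;0 0 -0.04 0 0 0 1;0 0 -0.08 0 0 0 1;0 0 -0.12 0 0 0 1;0.01 0 -0.15 0 0 0 1;0.04 0.01 -0.16 0 0 0 1;0.08 0.03 -0.16 0 0 0 1;0.13 0.04 -0.16 0 0 0 1;0.19 0.06 -0.16 0 0 0 1;0.25 0.08 -0.16 0 0 0 1;0.31 0.1 -0.16 0 0 0 1;0.36 0.12 -0.16 0 0 0 1;0.4 0.13 -0.16 0 0 0 1;0.43 0.14 -0.16 0 0 0 1;0.442 0.144 -0.16 0 0 0 1;0.442 0.144 -0.13 0 0 0 1;0.442 0.144 -0.09 0 0 0 1;0.442 0.144 -0.05 0 0 0 1;0.442 0.144 -0.03 0 0 0 1;0.442 0.144 -0.03 0 0 0 1")

```text
t: 21.6
ee_pos: [0.6316, 0.2304, 0.0908]
ee_rot: [3.141, 0.002, -0.004]
contact_force: [0.0, -0.8, -0.0]
finger_gap: 0.348
```

```bash
python3 - <<'E'
from h import *
to([.633,.2305,.085])
im,K,E=cam("scene"); save(cv2.resize(im[100:310,220:460],None,fx=2.6,fy=2.6),"a6.png")
E
```

```text
t 21.6 pos [0.6316 0.2304 0.0908] d [ 0.0036 -0.0003  0.0144] w [0.0001 0.0004 0.0002] gap 0.348 F [ 0.  -0.8 -0. ]
```

View pics/a6.png

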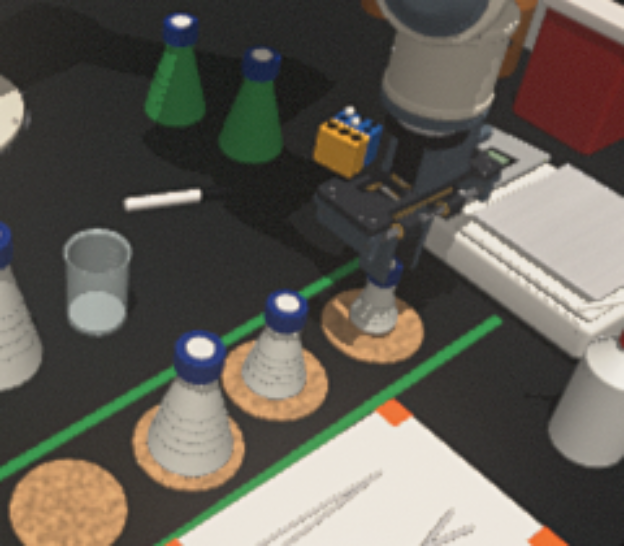

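The 50 mL flask hangs just over mat 1 (base at (375,320)), centred. Lowering and releasing.

Emit:
play_rows(deltas="0.001 0 0.006 0 0 0 1;0.001 0 0.011 0 0 0 1;0.001 0 0.014 0 0 0 1;0.001 0 0.014 0 0 0 1;0.001 0 0.014 0 0 0 1;0.001 0 0.014 0 0 0 0;0.001 0 0.014 0 0 0 -0.5;0.001 0 0.014 0 0 0 -0.5;0.001 0 0.014 0 0 0 -0.5;0.001 0 0.014 0 0 0 -0.5;0.001 0 0 0 0 0 -0.5;0.001 0 -0.03 0 0 0 -1;0.001 0 -0.08 0 0 0 -1;0.001 0 -0.14 0 0 0 -1;0.001 0 -0.21 0 0 0 -1;0.001 0 -0.28 0 0 0 -1;0.001 0 -0.34 0 0 0 -1;0.001 0 -0.38 0 0 0 -1;0.001 0 -0.38 0 0 0 -1")

```text
t: 23.55
ee_pos: [0.6345, 0.2307, 0.2479]
ee_rot: [-3.14, -0.001, -0.008]
contact_force: [0.3, 0.4, -0.1]
finger_gap: 1.0
```

```bash
python3 - <<'E'
from h import *
to([.449,-.14,.243])
E
```

```text
t 23.55 pos [0.6345 0.2307 0.2479] d [-0.4644  0.9265  0.0088] w [-0.0002 -0.0008  0.0001] gap 1.0 F [ 0.3  0.4 -0.1]
```

Emit:
play_rows(deltas="-0.03 0.06 0 0 0 0 -1;-0.08 0.16 0 0 0 0 -1;-0.13 0.26 0 0 0 0 -1;-0.18 0.36 0 0 0 0 -1;-0.23 0.46 0 0 0 0 -1;-0.28 0.56 0 0 0 0 -1;-0.33 0.66 0 0 0 0 -1;-0.38 0.76 0 0 0 0 -1;-0.42 0.84 0 0 0 0 -1;-0.45 0.9 0 0 0 0 -1;-0.463 0.926 0 0 0 0 -1;-0.463 0.926 0 0 0 0 -1;-0.463 0.926 0 0 0 0 -1;-0.463 0.926 0 0 0 0 -1")

```text
t: 24.95
ee_pos: [0.4488, -0.1392, 0.2442]
ee_rot: [-3.141, -0.003, 0.0]
contact_force: [-0.6, -0.2, 1.4]
finger_gap: 0.998
```

```bash
python3 - <<'E'
from h import *
to([.449,-.14,.168]); capchk(.085,.022,.004,[.633,.2305]); capchk(.175,.028,0,[.449,-.14])
im,K,E=cam("scene"); save(cv2.resize(im[90:330,130:410],None,fx=2.4,fy=2.4),"a7.png")
E
```

```text
t 24.95 pos [ 0.4488 -0.1392  0.2442] d [0.0005 0.002  0.1906] w [-0.      0.      0.0003] gap 0.998 F [-0.6 -0.2  1.4]
top []
scene [(np.float64(0.0015165991947849043), np.int32(70), array([0.6345, 0.2309]))]
top []
scene [(np.float64(0.0024010442954957), np.int32(176), array([ 0.4511, -0.1388]))]
```

View pics/a7.png

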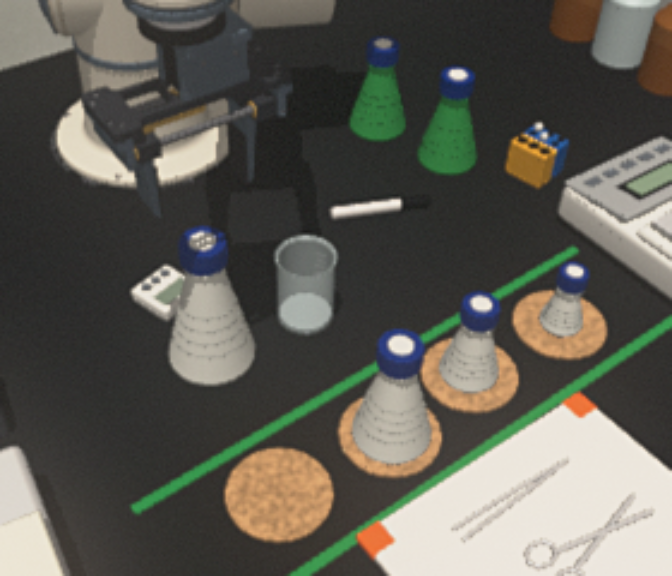

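Three flasks now stand centred on their mats, and the jaws are over the 500 mL cap at (204,250). Grasping it.

Emit:
play_rows(deltas="0.002 0 0.03 0 0 0 -1;0.002 0 0.07 0 0 0 -1;0.002 0 0.11 0 0 0 -1;0.002 0 0.14 0 0 0 -1;0.002 0 0.17 0 0 0 -1;0.002 0 0.19 0 0 0 -1;0.002 0 0.19 0 0 0 -1;0.002 0 0.19 0 0 0 -1;0.002 0 0.19 0 0 0 1;0.002 0 0.19 0 0 0 1;0.002 0 0.19 0 0 0 1;0.002 0 0.19 0 0 0 1;0.002 0 0.19 0 0 0 1;0.002 0 0.19 0 0 0 1;0.002 0 0.19 0 0 0 1", squeeze=25)

```text
t: 26.7
ee_pos: [0.4492, -0.1401, 0.1684]
ee_rot: [-3.142, -0.001, -0.0]
contact_force: [-0.1, 2.1, 1.6]
finger_gap: 0.535
```

```bash
python3 - <<'E'
from h import *
to([.653,-.177,.22])
E
```

```text
t 26.7 pos [ 0.4492 -0.1401  0.1684] d [ 0.5095  0.0926 -0.1291] w [-0.     -0.      0.0001] gap 0.535 F [-0.1  2.1  1.6]
```

Emit:
play_rows(deltas="0 0 -0.01 0 0 0 1;0 0 -0.04 0 0 0 1;0 0 -0.08 0 0 0 1;0 0 -0.11 0 0 0 1;0.01 0 -0.12 0 0 0 1;0.04 0.01 -0.12 0 0 0 1;0.09 0.02 -0.12 0 0 0 1;0.14 0.03 -0.12 0 0 0 1;0.2 0.04 -0.12 0 0 0 1;0.26 0.05 -0.12 0 0 0 1;0.32 0.06 -0.12 0 0 0 1;0.37 0.07 -0.12 0 0 0 1;0.42 0.08 -0.12 0 0 0 1;0.46 0.09 -0.12 0 0 0 1;0.49 0.092 -0.12 0 0 0 1;0.508 0.092 -0.11 0 0 0 1;0.508 0.092 -0.08 0 0 0 1;0.508 0.092 -0.05 0 0 0 1;0.508 0.092 -0.03 0 0 0 1;0.508 0.092 -0.03 0 0 0 1")

```text
t: 28.7
ee_pos: [0.6512, -0.1764, 0.1785]
ee_rot: [-3.141, -0.001, 0.004]
contact_force: [-0.3, 0.4, -1.9]
finger_gap: 0.533
```

```bash
python3 - <<'E'
from h import *
to([.6525,-.177,.1725])
E
```

```text
t 28.7 pos [ 0.6512 -0.1764  0.1785] d [0.0034 0.0014 0.0149] w [-0.0002  0.0004  0.0001] gap 0.533 F [-0.3  0.4 -1.9]
```

Emit:
play_rows(deltas="0 0 0.006 0 0 0 1;0 0 0.012 0 0 0 1;0 0 0.018 0 0 0 1;0 0 0.018 0 0 0 1;0 0 0.018 0 0 0 1;0 0 0.018 0 0 0 0;0 0 0.018 0 0 0 -1;0 0 0.018 0 0 0 -1;0 0 0.018 0 0 0 -1;0 0 0.018 0 0 0 -1;0 0 0.018 0 0 0 -1;0 0 0 0 0 0 -1;0 0 -0.04 0 0 0 -1;0 0 -0.09 0 0 0 -1;0 0 -0.15 0 0 0 -1;0 0 -0.2 0 0 0 -1;0 0 -0.22 0 0 0 -1;0 0 -0.22 0 0 0 -1")

```text
t: 30.5
ee_pos: [0.6528, -0.177, 0.2695]
ee_rot: [3.141, 0.001, 0.003]
contact_force: [-0.6, -0.5, -1.6]
finger_gap: 1.002
```

Emit:
play_rows(deltas="-0.05 0.03 0 0 0 0 -1;-0.13 0.1 0 0 0 0 -1;-0.21 0.17 0 0 0 0 -1;-0.29 0.24 0 0 0 0 -1;-0.37 0.31 0 0 0 0 -1;-0.43 0.38 0 0 0 0 -1;-0.48 0.43 0 0 0 0 -1;-0.5 0.45 0 0 0 0 -1;-0.5 0.45 0 0 0 0 -1;-0.5 0.45 0 0 0 0 -1;-0.5 0.45 0 0 0 0 -1")

```text
t: 31.6
ee_pos: [0.4534, -0.3559, 0.268]
ee_rot: [-3.141, -0.003, 0.0]
contact_force: [-0.2, 0.4, -0.1]
finger_gap: 0.999
```

```bash
python3 - <<'E'
from h import *
for h,c,p in((.085,.022,[.633,.2305]),(.11,.024,[.6345,.0886]),(.14,.026,[.653,-.037]),(.175,.028,[.652,-.177])): print(p);capchk(h,c,.004,p)
im,K,E=cam("scene");im2,_,_=cam("top")
save(np.hstack([cv2.resize(im[110:340,170:440],None,fx=1.6,fy=1.6),cv2.resize(im2[80:264,150:330],None,fx=2,fy=2)]),"fin.png") if 0 else save(np.hstack([cv2.resize(im[110:340,170:440],(432,368)),cv2.resize(im2[80:264,150:330],(360,368))]),"fin.png")
E
```

```text
[0.633, 0.2305]
top []
scene [(np.float64(0.000998586681415553), np.int32(70), array([0.6339, 0.2308]))]
[0.6345, 0.0886]
top []
scene [(np.float64(0.0023896500068143066), np.int32(122), array([0.6323, 0.0876]))]
[0.653, -0.037]
top []
scene [(np.float64(0.006841195013517616), np.int32(137), array([ 0.6485, -0.0319])), (np.float64(0.024367817296857885), np.int32(16), array([ 0.67  , -0.0545]))]
[0.652, -0.177]
top [(np.float64(0.0031869527289317794), np.int32(51), array([ 0.6536, -0.1798]))]
scene [(np.float64(0.0023337104256890887), np.int32(307), array([ 0.6504, -0.1787]))]
```

View pics/fin.png

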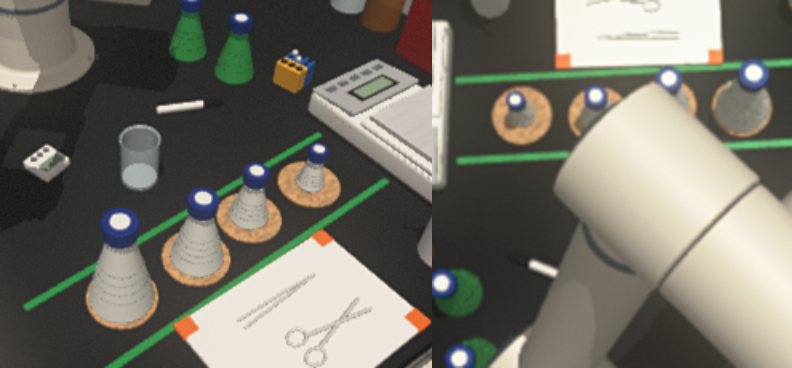

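All four flasks stand upright and centred, in size order from the balance. The beaker is standing and the arm is clear. Handing in.

```bash
python3 -c "
from h import *
print(sign_off())"
```

```text
the job is handed in; nothing more can be done
None
```

The four flasks are set out and the job is handed in at about 32 s of the 99 s allowed. From the balance (left) outward along the row they stand 50, 125, 250 and 500 mL, one upright on each mat. The gripper is open and clear of everything.

**Final check:** the last pictures show all four flasks upright on their mats and the beaker standing. I never went near the beaker, but I did not measure its position again.

| Flask | Cap distance from mat centre (scene camera) |
|---|---|
| 50 mL | 1 mm |
| 125 mL | 2.4 mm |
| 250 mL | 6.8 mm |
| 500 mL | 2.3 mm |

**Disagreements:**
- **250 mL:** just after placing it, the same check gave 4 mm. The taller 500 mL flask may have biased the later reading, as the cap's blue area came out split in two.
- **Top camera:** its cap check returned only the 500 mL flask, at 3.2 mm off. The other three rest on the scene camera's numbers alone.
- **Grasping the 50 mL:** the wrist read about 4 N upward while the jaws closed. The flask was hanging straight afterwards.

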